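# Press the wide tilt stand level

### The job

Two spring-loaded tilt stands on the worktop have their hinged plates raised. Press the plate of the wide stand down against its spring until it lies level and its catch holds it there, so that it can be used as a flat tray; leave the narrow stand's plate raised.

Things in the scene. Friction and masses are not known exactly. Their poses are not given: they have to be found in the camera images.
- wide_stand: Wide tilt stand, fixed: grey base 205 x 160 mm, bare aluminium plate 138 mm deep, 144 mm wide. Origin on the worktop under the base (x -95 to 110); x from hinge to the plate's free edge, y along the hinge, z up. Hinge line at x -85, z 36 mm. Plate rises 34 degrees to a free edge 125 mm up; level, its top is at z 45 mm, free edge at x 65. Catch post x 73 to 106, y -17 to 17, top z 56 mm.
- narrow_stand: The narrow tilt stand, fixed, to be left raised: the same in every way, same origin and axes, but its base is 90 mm and its plate 74 mm wide.
- wide_plate (a joint): Hinge of the wide plate: 0 raised, 0.6 rad level and caught, 0.63 end stop. A sprung roller on the catch post snaps over a tongue at the free edge at about 0.54 rad; short of that the plate springs back. Press straight down at x 25, y 0 mm of the stand (raised plate top there at z 122): 1 to 5 N, a short 10 to 15 N at the catch; fingertips at z 42 mm have worked it, the stop is at z 41.
- narrow_plate (a joint): Hinge of the narrow plate: 0 raised (leave it so), 0.6 rad level.
There are look-alikes about, which are no part of the job. What is shaped like the narrow_stand but orange is not meant.

How it is judged:
By the outcome, as a careful person would: the job done as asked, in the order asked, and still so for the second after the job is handed in, with the robot touching nothing.
It also fails if it takes over 27 s, if anything falls off the work surface, if the arm or the gripper's body presses on something with over 40 N, if the wrist force passes 120 N, or if a joint passes its speed limit or range.

### The arm

A 6-joint arm with a two-finger parallel gripper is mounted at the origin on a cart in front of the work surface, level with it; the furniture and walls round the work are solid. World frame = base frame: x ahead of the robot, y to its left, z up, the work surface at z = 0. Lengths are in mm, angles in rad, forces in N, time in s.
With the tool pointing down it reaches from about 325 to 850 mm from the base axis. Payload 4.4 kg.
Tool frame: the origin (TCP) lies between the finger pads; the fingertips stand 11 mm ahead of it and the grasp point (between the pads) lies 8 mm behind it (manip.tip_extent is the distance from the TCP to the fingertips, in mm); z points along the fingers, x is the direction in which the jaws open and shut, and the axes are right-handed (so a half turn about z gives the same grasp; the last joint's range is limited). The gripper opens to 94 mm and grips with 3 to 60 N. Pads are 16 mm wide; open, the fingers measure 119 mm over their backs; the gripper's body (75 mm by 177 mm) begins 78 mm behind the grasp point.
Start: joints at [-1.31, 0.207, 1.542, -0, 1.393, -0.15], TCP at [230.137, -526.938, 216.447] pointing down, gripper open.
Joint ranges: [-2.73, 2.73], [-0.86, 2.22], [0.23, 2.46], [-1.11, 4.25], [0.08, 2.63], [-2.82, 2.82]. Speed limits (rad/s): [2.79, 2.79, 3.14, 3.14, 3.14, 3.14].

### API

Orientations are given as a unit quaternion [x, y, z, w].
In Python, from workcell import manip gives the robot as it stands.
- The arm moves only by the shell command python3 -m inch 'ROWS' [OPENING] [FORCE]. ROWS is a JSON object of lists of equal length, an entry for each row: "translation": the shift along the tool's x, y, z in cm, a list of three; "roll": the turn about the tool's z in degrees. A call has exactly 5 rows; each row shifts and turns the pose as measured when the row begins, along the tool's axes as they then stand; what a row does not reach is not made up. A row lasts 1/10 s, in which the tool goes at most 50 mm and 8.59 degrees, less where a joint would pass 70% of its speed; a pose out of reach is approached as far as the arm can. A call with a gripper value outside its range is refused whole. OPENING is the finger opening in cm, from 0 to 9.4, set as the call begins (- or left out, the last holds). The fingers move at their own pace and stop on an object; FORCE is the grip in N (left out, the last holds). Time passes only in rows, so rows that do not move let the fingers close, or fill a call up. It gives the time, the measured TCP pose, the force and the opening at its end, in the units of the state.
- manip.get_state(): the state, without advancing time (a new reading comes with each control period).
- manip.camera(name): name is "scene" or "top" or "wrist"; returns the picture (420x560x3 uint8, red, green, blue); there is no depth.
- manip.get_calibration(name): a dict with "fx", "fy", "cx", "cy" (pixels), "dist" ([k1, k2, p1, p2, k3] as OpenCV has them; the pictures are not rectified), "world_from_camera" (4x4, takes a point from camera to world coordinates); the wrist camera has in their place "T_tool_cam" (4x4, takes a point from camera to tool coordinates, whose origin is the TCP and whose axes are the tool frame's). Camera axes: x right, y up, looking along -z (the intrinsics and any distortion apply to the point x, -y, -z); pixel columns grow to the right and rows downward; lengths in mm; the calibration is good to about 2 mm. A picture is of the moment at which its call begins: read the wrist's pose just before it. get_calibration takes no time and is no camera call.
- manip.close_job(): hands the job in, once; it reports no verdict.
The state is a dict: "time": time; "q": joint angles; "joint_vel": joint speeds; "joint_torque": joint torques, N m; "position": TCP position; "eef_rot": TCP orientation; "ft_force": force on the tool from outside, world axes, zero at the start; "ft_torque": the same for the moment, N m; "finger_gap": finger opening in mm.
Only numpy, scipy, OpenCV 4.12 (cv2) and the standard library are available. Lean on these libraries where they do the work, as an engineer would, in place of code of your own. Each camera call takes 0.05 s, during which the arm holds its last target.

## Working session

There is one attempt and no reset: what is moved stays moved. The work goes in short steps, Python scripts to look and compute and a shell command to move; the robot and the scene stay as the last step left them, time stands still between calls to the robot, and variables do not carry over. Pictures are saved under pics/ and viewed, and the job is handed in when it is done.

```bash
ls; mkdir -p pics; python3 - <<'E'
from workcell import manip
import cv2
for n in ("scene","top"):
    cv2.imwrite(f"pics/{n}0.png",manip.camera(n)[:,:,::-1])
print(manip.get_state())
E
```

```text
pics
{'time': 0.1, 'q': array([-1.30953835e+00,  2.07325299e-01,  1.54278566e+00,  8.80875250e-07,
        1.39350686e+00, -1.50511822e-01]), 'joint_vel': array([-1.00544988e-04, -1.48417090e-03, -4.63082806e-03, -5.84140823e-05,
        4.39392588e-04,  1.21130608e-03]), 'joint_torque': array([-3.17712438e-04, -3.71868110e+01, -2.82293415e+01,  7.00502191e-02,
        3.12234380e-02, -6.07668676e-05]), 'position': array([ 229.93433908, -526.26208376,  215.42435588]), 'eef_rot': array([ 8.36728823e-01, -5.47616518e-01, -7.54243130e-04, -6.75601166e-04]), 'ft_force': array([ 0.29687842, -0.78856197,  0.52534896]), 'ft_torque': array([ 0.00151866,  0.00923323, -0.01350672]), 'finger_gap': 94.3312072993794}
```

View pics/scene0.png

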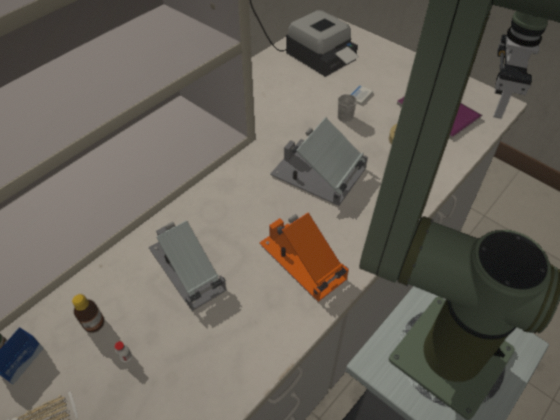

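View pics/top0.png

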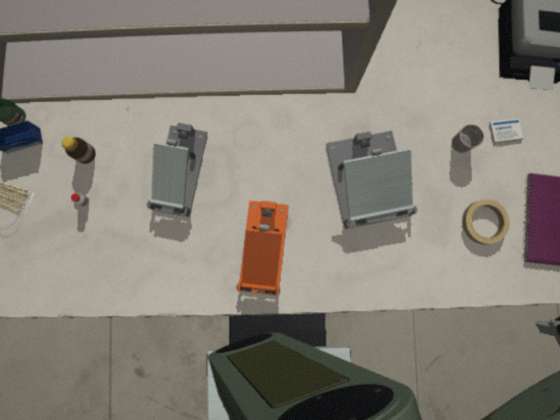

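The scene picture shows three stands: wide grey at about (325,160), narrow grey at about (190,265), and the orange look-alike. In the top picture the wide one is at about (375,180), with its catch post at (362,140) and its hinge near row 220. I'll enlarge it.

```bash
python3 - <<'E'
from workcell import manip
import cv2,numpy as np
im=cv2.imread("pics/top0.png")[115:240,310:435]
im=cv2.convertScaleAbs(im,alpha=1.3,beta=20)
cv2.imwrite("pics/topc.png",cv2.resize(im,(600,600),fx=0,fy=0,interpolation=cv2.INTER_CUBIC)) # 4.8x
im=cv2.imread("pics/scene0.png")[110:210,260:380]
cv2.imwrite("pics/scenec.png",cv2.resize(im,None,fx=6,fy=6,interpolation=cv2.INTER_CUBIC))
for n in ("top","scene"):
    c=manip.get_calibration(n); print({k:np.round(v,3) for k,v in c.items()})
E
```

```text
{'fx': np.float64(461.498), 'fy': np.float64(461.498), 'cx': np.float64(275.228), 'cy': np.float64(200.12), 'dist': array([-0.075,  0.   ,  0.   ,  0.   ,  0.   ]), 'world_from_camera': array([[-2.500000e-02,  9.890000e-01, -1.480000e-01,  3.293910e+02],
       [-1.000000e+00, -2.400000e-02,  5.000000e-03,  2.995000e+00],
       [ 1.000000e-03,  1.480000e-01,  9.890000e-01,  1.052752e+03],
       [ 0.000000e+00,  0.000000e+00,  0.000000e+00,  1.000000e+00]])}
{'fx': np.float64(503.293), 'fy': np.float64(503.293), 'cx': np.float64(278.638), 'cy': np.float64(208.634), 'dist': array([-0.101,  0.   ,  0.   ,  0.   ,  0.   ]), 'world_from_camera': array([[-7.4400e-01,  5.1100e-01, -4.3000e-01, -1.6567e+01],
       [-6.6800e-01, -5.7400e-01,  4.7400e-01,  5.3870e+02],
       [-4.0000e-03,  6.4000e-01,  7.6900e-01,  9.6549e+02],
       [ 0.0000e+00,  0.0000e+00,  0.0000e+00,  1.0000e+00]])}
```

View pics/topc.png

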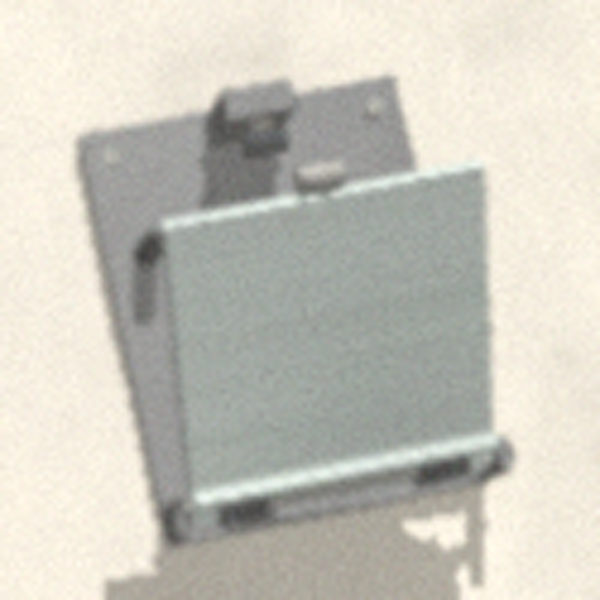

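View pics/scenec.png

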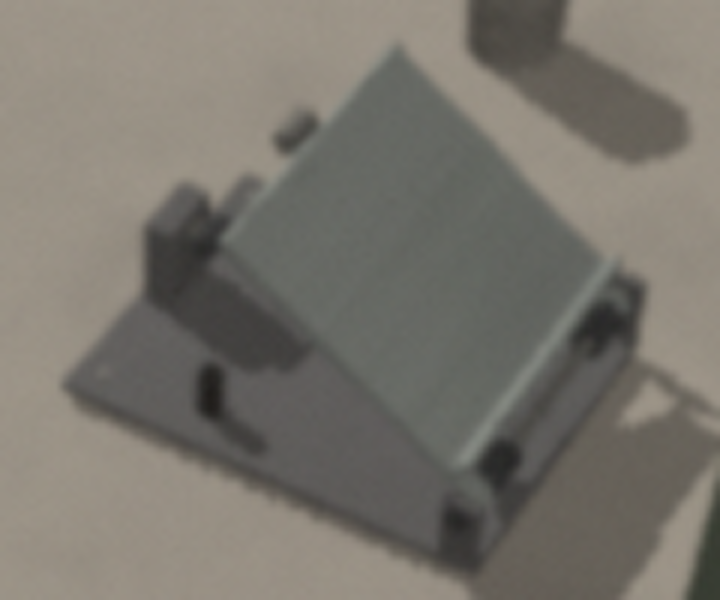

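```bash
cat > h.py <<'E'
from workcell import manip
import cv2,numpy as np
from scipy.optimize import least_squares
def proj(c,P):
    T=np.linalg.inv(c["world_from_camera"]); X=P@T[:3,:3].T+T[:3,3]; X=X*[1,-1,-1]
    K=np.array([[c["fx"],0,c["cx"]],[0,c["fy"],c["cy"]],[0,0,1.]])
    return cv2.projectPoints(X.reshape(-1,1,3),np.zeros(3),np.zeros(3),K,np.array(c["dist"]))[0].reshape(-1,2)
def local2w(p,L):
    c,s=np.cos(p[2]),np.sin(p[2]); return L@np.array([[c,-s,0],[s,c,0],[0,0,1]]).T+[p[0],p[1],0]
E
cat > fit.py <<'E'
from h import *
top=manip.get_calibration("top"); sc=manip.get_calibration("scene")
A=[[33.7,72,128],[33.7,-72,128],[-80.2,72,50.2],[-80.2,-72,50.2]]
Lt=np.array(A+[[106,17,56],[106,-17,56]],float)
Ut=np.array([[163,220],[485,165],[198,497],[497,437],[222,90],[293,82]])/4.8+[310,115]-0.4
Ls=np.array(A+[[110,80,0],[-95,80,0]],float)
Us=np.array([[220,238],[398,45],[460,465],[612,262],[68,392],[475,574]])/6+[260,110]-0.4
def res(p,which="both"):
    a=(proj(top,local2w(p,Lt))-Ut); b=(proj(sc,local2w(p,Ls))-Us)
    return {"both":np.r_[a,b],"t":a,"s":b}[which].ravel()
for w in("both","t","s"):
    r=least_squares(res,[520,-180,0],args=(w,)); p=r.x
    print(w,np.round(p,3),np.round(r.fun.reshape(-1,2),1).tolist())
    print("press pt",local2w(p,np.array([[25,0,122.]])))
E
python3 fit.py; python3 - <<'E'
from workcell import manip
from scipy.spatial.transform import Rotation as R
print(manip.get_state()['position'],R.from_quat(manip.get_state()['eef_rot']).as_matrix().round(3))
E
```

```text
both [ 5.23923e+02 -2.22735e+02  1.79000e-01] [[0.9, 1.0], [1.0, -1.0], [-0.1, 1.3], [0.8, 0.6], [0.4, -0.1], [0.2, -1.3], [0.4, -0.4], [-1.0, -1.2], [-0.2, 1.8], [-0.1, 0.7], [-1.9, 0.7], [-0.6, 1.3]]
press pt [[ 548.52428973 -218.29011459  122.        ]]
t [ 5.24206e+02 -2.21454e+02  1.73000e-01] [[0.3, 0.7], [0.5, -0.9], [-0.9, 1.1], [0.1, 0.7], [0.0, -0.3], [-0.1, -1.4]]
press pt [[ 548.83089225 -217.14122191  122.        ]]
s [ 5.24043e+02 -2.25143e+02  1.78000e-01] [[1.0, -1.0], [-0.5, -1.7], [0.3, 1.2], [0.4, 0.2], [-1.3, 0.1], [-0.1, 0.8]]
press pt [[ 548.6473772  -220.71094842  122.        ]]
[ 229.93433908 -526.26208376  215.42435588] [[ 0.4   -0.916 -0.001]
 [-0.916 -0.4    0.002]
 [-0.002 -0.    -1.   ]]
```

Both cameras agree to about 2 mm: press point at about (548.5, -219), yaw 0.178. This matches the known sizes. I'm closing the fingers and moving above it.

```bash
python3 -m inch '{"translation":[[-1.5,-4.1,0],[-1.5,-4.1,0],[-1.5,-4.1,0],[-1.5,-4.1,0],[-1.5,-4.1,0]],"roll":[0,0,0,0,0]}' 0 20; cat > go.py <<'E'
from h import *
from scipy.spatial.transform import Rotation as R
s=manip.get_state(); M=R.from_quat(s['eef_rot']).as_matrix()
print(s['time'],s['position'].round(1),"x-axis deg",np.degrees(np.arctan2(M[1,0],M[0,0])).round(1),"F",s['ft_force'].round(1),s['finger_gap'].round(1),"to go cm",(M.T@([548.5,-219,200]-s['position'])/10).round(2))
E
python3 go.py
```

```text
time: 0.6
position: [388.0, -374.3, 212.3]
eef_rot: [0.833, -0.553, -0.003, -0.001]
ft_force: [1.3, -0.6, -0.1]
finger_gap: 57.5Traceback (most recent call last):
  File "go.py", line 4, in <module>
    print(s['time'],s['position'].round(1),"x-axis deg",np.degrees(np.arctan2(M[1,0],M[0,0])).round(1),"F",s['ft_force'].round(1),s['finger_gap'].round(1),"to go cm",(M.T@([548.5,-219,200]-s['position'])/10).round(2))
                                                                                                                                  ^^^^^^^^^^^^^^^^^^^^^
AttributeError: 'float' object has no attribute 'round'
```

```bash
sed -i "s/s\['finger_gap'\].round(1)/s['finger_gap']/" go.py; python3 -m inch '{"translation":[[-1.5,-4.1,0],[-1.5,-4.1,0],[-1.5,-4.1,0],[-1.5,-4.1,0],[-1.3,-3.5,0]],"roll":[0,0,0,0,0]}'; python3 go.py
```

```text
time: 1.1
position: [547.2, -220.9, 209.9]
eef_rot: [0.833, -0.553, -0.005, -0.001]
ft_force: [0.5, -0.3, -0.2]
finger_gap: 17.2
1.1 [ 547.2 -220.9  209.9] x-axis deg -67.1 F [ 0.5 -0.3 -0.2] 17.24026033759049 to go cm [-0.11 -0.19  0.99]
```

```bash
python3 -m inch '{"translation":[[-0.1,-0.2,1.0],[0,0,1.5],[0,0,1.5],[0,0,1.0],[0,0,0]],"roll":[6,6,1,0,0]}'; python3 go.py; python3 - <<'E'
from workcell import manip
import cv2,numpy as np
a=manip.camera("scene")[60:210,230:400,::-1]
b=manip.camera("top")[90:240,290:460,::-1]
cv2.imwrite("pics/chk1.png",cv2.resize(np.hstack([a,b]),(800,353),interpolation=cv2.INTER_CUBIC))
E
```

```text
time: 1.6
position: [551.0, -212.4, 155.3]
eef_rot: [0.767, -0.642, -0.007, -0.001]
ft_force: [-0.8, 0.4, -0.2]
finger_gap: 0.3
1.6 [ 551.  -212.4  155.3] x-axis deg -79.9 F [-0.8  0.4 -0.2] 0.3084357534207946 to go cm [ 0.55  0.4  -4.47]
```

View pics/chk1.png

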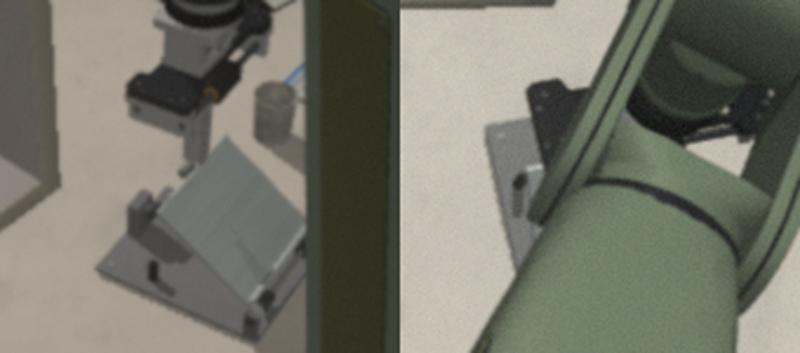

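```bash
python3 - <<'E'
from h import *
s=manip.get_state();p=s['position'];print(p)
c=manip.get_calibration("scene")
P=np.array([p-[0,0,11],p,[548.5,-219,122.2]])
print((proj(c,P)-[230,60])*2.353)
E
```

```text
[ 552.01086693 -213.15143773  157.08788818]
[[193.5161689  159.77577491]
 [193.99855343 151.70887991]
 [198.55983911 175.65272613]]
```

The tip shows at the expected spot once the finger thickness is allowed for, in line with the free edge's middle at about (191,177) in the crop. I'll correct sideways and then descend.

```bash
python3 -m inch '{"translation":[[0.4,0.4,0],[0.2,0,0],[0,0,0],[0,0,0.8],[0,0,0.8]],"roll":[0,0,0,0,0]}'; python3 go.py
```

```text
time: 2.2
position: [551.0, -223.4, 144.9]
eef_rot: [0.766, -0.642, -0.001, -0.002]
ft_force: [-0.6, 0.6, -0.6]
finger_gap: 0.2
2.2 [ 551.  -223.4  144.9] x-axis deg -80.0 F [-0.6  0.6 -0.6] 0.24172267826676286 to go cm [-0.49  0.16 -5.51]
```

```bash
python3 -m inch '{"translation":[[-0.3,0.2,0.8],[0,0,1.2],[0,0,1.2],[0,0,1.2],[0,0,0.6]],"roll":[0,0,0,0,0]}'; python3 go.py
```

```text
time: 2.7
position: [550.0, -220.3, 91.3]
eef_rot: [0.766, -0.642, 0.001, -0.003]
ft_force: [0.9, 0.7, 2.9]
finger_gap: 0.2
2.7 [ 550.  -220.3   91.3] x-axis deg -79.9 F [0.9 0.7 2.9] 0.15348294171815158 to go cm [ -0.17   0.07 -10.87]
```

Contact force is 2.9 N, as expected. I'm continuing down towards TCP z 53.

```bash
python3 -m inch '{"translation":[[-0.1,0,1.0],[0,0,1.0],[0,0,0.8],[0,0,0.4],[0,0,0.3]],"roll":[0,0,0,0,0]}'; python3 go.py
```

```text
time: 3.2
position: [553.2, -219.3, 55.8]
eef_rot: [0.766, -0.642, 0.003, -0.004]
ft_force: [1.3, 0.6, 3.4]
finger_gap: 0.8
3.2 [ 553.2 -219.3   55.8] x-axis deg -79.9 F [1.3 0.6 3.4] 0.7712385989658803 to go cm [ -0.11   0.3  -14.42]
```

```bash
python3 -m inch '{"translation":[[0,0.3,0.15],[0,0,0.15],[0,0,0.1],[0,0,0],[0,0,0]],"roll":[0,0,0,0,0]}'; python3 go.py
```

```text
time: 3.7
position: [551.0, -219.9, 53.3]
eef_rot: [0.766, -0.642, 0.004, -0.005]
ft_force: [1.8, 0.6, 4.2]
finger_gap: 0.5
3.7 [ 551.  -219.9   53.3] x-axis deg -79.9 F [1.8 0.6 4.2] 0.4533397236649603 to go cm [ -0.13   0.04 -14.67]
```

```bash
python3 -m inch '{"translation":[[0,0,-0.5],[0,0,-1.0],[0,0,-1.5],[0,0,-2],[0,0,-2]],"roll":[0,0,0,0,0]}'; python3 -m inch '{"translation":[[1.5,0,-3],[3,0,-3],[4,0,-1],[4,0,0],[4,0,0]],"roll":[0,0,0,0,0]}';python3 -m inch '{"translation":[[4,2,0],[4,2,0],[2,2,0],[0,0,0],[0,0,0]],"roll":[0,0,0,0,0]}'; python3 go.py;  python3 - <<'E'
from workcell import manip
import cv2,numpy as np
a=manip.camera("scene")[:,:,::-1]
cv2.imwrite("pics/scene2.png",a)
b=manip.camera("top")[90:240,290:460,::-1]
a=a[60:210,230:400]
cv2.imwrite("pics/chk2.png",cv2.resize(np.hstack([a,b]),(800,353),interpolation=cv2.INTER_CUBIC))
E
```

```text
time: 4.2
position: [541.5, -217.6, 118.7]
eef_rot: [0.766, -0.642, -0.006, -0.001]
ft_force: [0.0, -0.2, -0.7]
finger_gap: 0.5
time: 4.7
position: [567.0, -379.2, 190.5]
eef_rot: [0.769, -0.639, -0.011, 0.001]
ft_force: [-0.3, -0.3, -0.5]
finger_gap: 0.5
time: 5.2
position: [518.7, -495.7, 185.4]
eef_rot: [0.767, -0.641, -0.018, 0.003]
ft_force: [0.6, 0.1, 0.2]
finger_gap: 0.3
5.2 [ 518.7 -495.7  185.4] x-axis deg -79.8 F [0.6 0.1 0.2] 0.2680443196326882 to go cm [-26.74  -7.78  -1.03]
```

View pics/chk2.png

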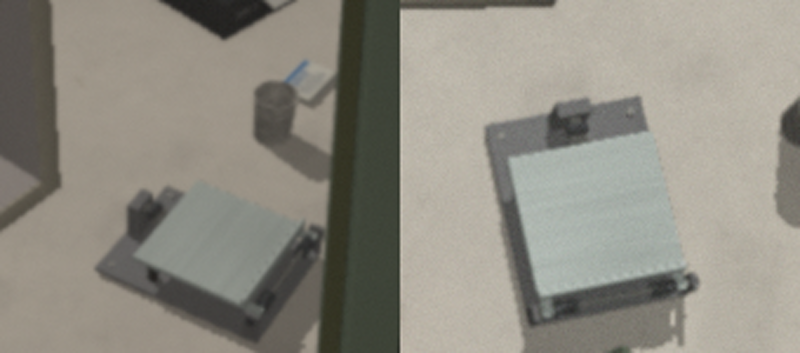

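View pics/scene2.png

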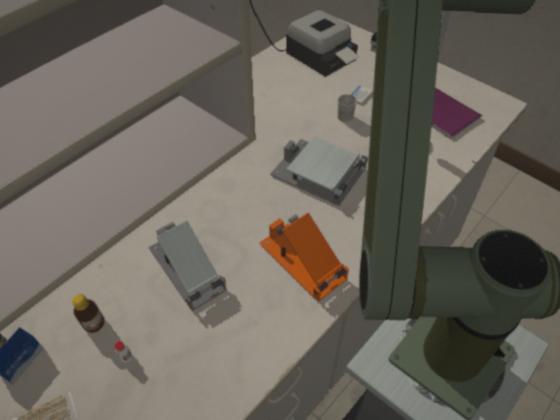

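The plate is down and the narrow plate is still raised. In the crop the wide plate's free corners are at (133,258) and (202,183) in the scene half, and at (510,158) and (650,133) in the top half. I'll check the angle from these.

```bash
python3 - <<'E'
from h import *
p=[523.9,-222.5,.177]
t=manip.get_calibration("top");s=manip.get_calibration("scene")
for th in (.4,.5,.54,.6):
    a=.6-th; x=-85+150*np.cos(a)-9*np.sin(a); z=36+150*np.sin(a)+9*np.cos(a)
    P=local2w(p,np.array([[x,72,z],[x,-72,z]]))
    print(th,((proj(s,P)-[230,60])*2.353).round(0).tolist(),((proj(t,P)-[290,90])*2.353+[400,0]).round(0).tolist())
P=manip.camera("scene")[110:210,260:380,::-1];import cv2
cv2.imwrite("pics/chk3.png",cv2.resize(P,None,fx=6,fy=6,interpolation=cv2.INTER_CUBIC))
b=manip.camera("top")[115:240,310:435,::-1]
cv2.imwrite("pics/chk4.png",cv2.resize(b,(600,600),interpolation=cv2.INTER_CUBIC))
E
```

```text
0.4 [[134.0, 237.0], [200.0, 160.0]] [[513.0, 154.0], [662.0, 124.0]]
0.5 [[131.0, 245.0], [197.0, 169.0]] [[510.0, 155.0], [658.0, 125.0]]
0.54 [[131.0, 249.0], [196.0, 173.0]] [[509.0, 155.0], [656.0, 126.0]]
0.6 [[130.0, 255.0], [195.0, 178.0]] [[508.0, 157.0], [653.0, 128.0]]
```

View pics/chk3.png

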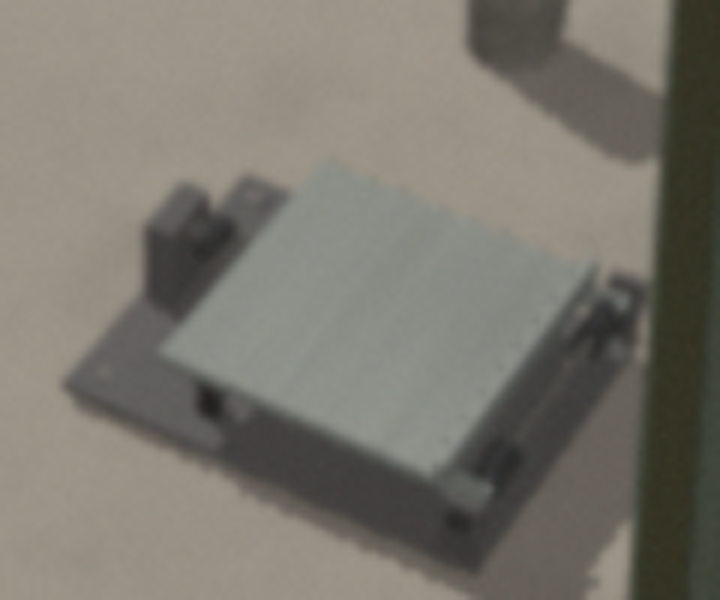

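View pics/chk4.png

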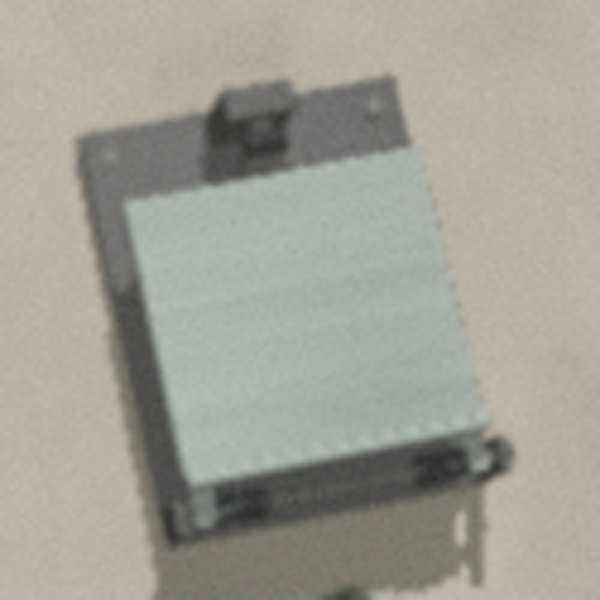

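The plate matches the level prediction (0.6 rad), with its tongue hidden under the roller. It held for about 1.5 s after release, and the robot is clear.

```bash
python3 -c "
from workcell import manip
s=manip.get_state();print(s['time'],s['ft_force']);print(manip.close_job())"
```

```text
5.4 [0.64991025 0.11952325 0.2679402 ]
the job is handed in; nothing more can be done
None
```

I pressed the wide stand's plate down with closed fingers, at a point I located from the two fixed cameras, until the fingertips were at about z 42 mm. Then I moved the arm clear and handed the job in at 5.4 s.

- **Wide plate:** in both cameras its free edge fits the level position (0.6 rad) better than the 0.54 rad snap point. The corners were about 2 to 3 pixels off the prediction, so the angle is not exact. The plate stayed down after release.
- **Catch:** I did not see the 10 to 15 N peak where the catch snaps over. The highest force I read was 4.2 N, but I only had readings at the end of each half-second move. That the catch holds is inferred from the plate staying level.
- **Other stands:** the narrow stand and the orange look-alike are still raised.
- **Robot:** it was touching nothing at hand-in; the force reading was below 1 N.

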